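# Load the filter cassette magazines and snap their covers shut

### The arm

A 7-joint arm with a two-finger parallel gripper is mounted at the origin on the work surface. World frame = base frame: x ahead of the robot, y to its left, z up, the work surface at z = 0. Lengths are in m, angles in rad, forces in N, time in s.
With the tool pointing down it reaches from about 0.4 to 0.85 m from the base axis. Payload 10.4 kg.
Tool frame: the origin (TCP) lies at the very end of the fingers, on their centre line; the grasp point (between the pads) lies r.hold_point_z behind it (r.hold_point_z is the distance from the TCP to the grasp point, in m); z points along the fingers, y is the direction in which the jaws open and shut (so a half turn about z gives the same grasp; the last joint's range is limited). The gripper opens to 87 mm and grips with 3 to 60 N. Pads are 19 mm wide; open, the fingers measure 117 mm over their backs; the gripper's body (75 mm by 190 mm) begins 51 mm behind the grasp point.
Start: joints at [-1.249, 0.332, -0.065, 1.46, 0.022, 1.35, -0.088], TCP at [0.211, 0.588, 0.223] pointing down, gripper open.
Joint ranges: [-2.6, 2.6], [-0.5, 2.12], [-1.47, 1.34], [0.16, 2.42], [-1.27, 4.41], [0.06, 2.06], [-2.6, 2.6]. Speed limits (rad/s): [2.22, 2.22, 2.79, 2.79, 3.14, 3.14, 3.14].

### API

Orientations are given as a unit quaternion [x, y, z, w].
In Python, from bench import r gives the robot as it stands.
- The arm moves only by the tool send_rows, never from a script. Its argument "commands" is a list of rows, each a list of 7 numbers: the shift along the world's x, y, z normalised to -1 to 1, where 1 is 0.03 m, then the turn, a rotation vector about the world's x, y, z normalised to -1 to 1, where 1 is 5 degrees, then the gripper command: -1 is fully open, 1 is shut, values between are in proportion. In form: [[tx, ty, tz, ax, ay, az, jaw], ...]. A call has 1 to 10 rows; each row shifts and turns the pose as measured when the row begins; what a row does not reach is not made up. A row lasts 1/12 s, in which the tool goes at most 41.7 mm and 7.16 degrees, less where a joint would pass 70% of its speed; a pose out of reach is approached as far as the arm can. A call with a number of a shift or a turn outside -1 to 1 is refused whole. A call with a gripper value outside its range is refused whole. The fingers move at their own pace and stop on an object; "grip_force" is the grip in N (left out, the last holds). Time passes only in rows, so rows that do not move let the fingers close. It gives the time, the measured TCP pose, the force and the opening at its end, in the units of the state.
- r.read_state(): the state, without advancing time (a new reading comes with each control period).
- r.camera(name): name is "scene" or "side" or "wrist"; returns the picture (400x640x3 uint8, blue, green, red); there is no depth.
- r.calibration(name): a dict with "K" (3x3 intrinsics, pixels), "R" (3x3) and "t" (3): a world point X has camera coordinates R X + t; the wrist camera has in their place "mount" (4x4, takes a point from camera to tool coordinates, whose origin is the TCP and whose axes are the flange's). Camera axes: x right, y down, z forward; pixel columns grow to the right and rows downward; lengths in m; the calibration is good to about 2 mm. A picture is of the moment at which its call begins: read the wrist's pose just before it. calibration takes no time and is no camera call.
- r.close_job(): hands the job in, once; it reports no verdict.
The state is a dict: "time": time; "joint_positions": joint angles; "joint_vel": joint speeds; "joint_torque": joint torques, N m; "ee_pos": TCP position; "eef_rot": TCP orientation; "ft_force": force on the tool from outside, world axes, zero at the start; "torque": the same for the moment, N m; "width": finger opening in m.
Only numpy, scipy, OpenCV 4.12 (cv2) and the standard library are available. Lean on these libraries where they do the work, as an engineer would, in place of code of your own. Each camera call takes 0.05 s, during which the arm holds its last target.

### The job

One of the two filter magazines on the desk is a cassette short. Lay the spare cassette, white face up, squarely on the stack in that magazine, then press the hinged covers of both magazines down until their catches hold them shut. Leave the tape roll, the bottle and the mug where they are.

Things in the scene. Friction and masses are not known exactly. Their poses are not given: they have to be found in the camera images.
- magazine_a: Fixed grey metal magazine that is a cassette short (holds cassette_a1 only). Origin: centre of underside, z up, x from hinge to catch. Base 150 x 100 x 12 mm. Open well 95 (x) by 55 mm (y) centred on the origin, rim at height 75 mm, flared lips to 79 mm. Long sides cut away above 43 mm over the middle 58 mm of x: room for fingers astride a cassette.
- magazine_b: The full magazine (cassette_b1 below, cassette_b2 on top, 8 mm proud of the rim). Built exactly like magazine_a, origin and axes alike. They stand side by side, hinges towards the robot; which is left and which right varies.
- spare: Loose spare cassette, flat on the desk left or right of the magazines: 90 x 50 x 20 mm (x, y, z), black frame, white ribbed face up, about 100 g. Origin: centre of underside. Fingers fit across its 50 mm width. In the magazine its length lies along the magazine's x, either end first; underside 63 mm above the magazine's origin when laid, about 54 once the cover is shut.
- cassette_a1: The only cassette in magazine_a, on the sprung follower; top 12 mm below the rim. Same make, size and origin as the spare.
- cassette_b1: The lower cassette in magazine_b. Same make, size and origin as the spare.
- cassette_b2: The upper cassette in magazine_b. Same make, size and origin as the spare.
- follower_a (a joint): Sprung plate under the stack of magazine_a, m: 0 = up (plate's top 43 mm above the magazine's origin), grows as it is pushed down, at most 0.016. It gives at about 5 N and stiffens by 0.35 N per mm.
- follower_b (a joint): The same for magazine_b.
- cover_a (a joint): Aluminium cover of magazine_a, rad: 0 = shut flat, grows as it opens towards the robot, stop at 2.1; starts open at 1.8 to 2.0. Stiff hinge: stays where left. On a full stack it meets the spring at about 0.13 and the catch from about 0.10; 5 to 15 N down at the press spot shuts it past the catch. Caught it rests at 0 to 0.03; not caught, the spring lifts it back to about 0.13.
- cover_b (a joint): The cover of magazine_b, exactly like cover_a.
- cover_a_press (a point): Middle of the black grip lines on the outside of cover_a, 108 mm from the hinge axis, 2.5 mm outside the plate's mid-plane; x points away from the hinge, z out of the plate. Cover shut: 48 mm to +x and 90.5 mm above the magazine's origin.
- cover_b_press (a point): The same on cover_b.
- cover_a_hinge (a point): Middle of the hinge axis of cover_a, which runs along the magazine's y, 60 mm to -x and 88 mm above its origin. The cover is a plate 126 mm long from this axis, 66 mm wide, 5 mm thick (mid-plane through the axis), with a rib below that presses the stack's middle and a 25 mm tongue at its free end that snaps under a sprung roller.
- cover_b_hinge (a point): The same for cover_b and magazine_b.
- tape_roll: Roll of pale tape lying flat, 96 mm across, 24 mm high. Bystander. Origin at the centre of its underside.
- soap_bottle: Glass soap bottle with a white cap, 62 mm across, 160 mm tall. Bystander. Origin at the centre of its underside.
- mug: White mug, 80 mm across, 95 mm tall. Bystander. Origin at the centre of its underside.
Mind the look-alikes: they are no part of the job. What is shaped like the magazine_a but green is not meant.

How it is judged:
By the outcome, as a careful person would: the job done as asked, in the order asked, and still so for the second after the job is handed in, with the robot touching nothing.
It also fails if it takes over 72 s, if anything falls off the work surface, if the arm or the gripper's body presses on something with over 40 N, if the wrist force passes 120 N, or if a joint passes its speed limit or range.

## Working session

There is one attempt and no reset: what is moved stays moved. The work goes in short steps, Python scripts to look and compute and a tool call to move; the robot and the scene stay as the last step left them, time stands still between calls to the robot, and variables do not carry over. Pictures are saved under pics/ and viewed, and the job is handed in when it is done.

Besides the shell and the picture viewer there is one more tool, called as name(argument=value, ...), one argument or row to a line, values as JSON. send_rows: Moves the arm, as the interface text tells. Scaled input: -1 to 1 covers 0.03 m each way for a shift and 5 degrees each way for a turn. Its arguments: {"type":"object","properties":{"commands":{"type":"array"},"grip_force":{"type":"number"}},"required":["commands"]}

```bash
ls; mkdir -p pics
python3 - <<'E'
from bench import r
import cv2,json
s=r.read_state();print(s, r.hold_point_z)
for n in["scene","side","wrist"]:
    cv2.imwrite(f"pics/{n}0.png",r.camera(n));c=r.calibration(n);print(n,c)
E
```

```text
pics
{'time': 0.0, 'joint_positions': array([-1.24859551,  0.33285617, -0.06468431,  1.4609113 ,  0.02161182,
        1.34989621, -0.08849499]), 'joint_vel': array([ 0.00080061, -0.00069618,  0.00049733,  0.00107012, -0.00118068,
       -0.00033956,  0.00185655]), 'joint_torque': array([ 1.49914060e-03, -6.23245454e+01,  2.57772335e-02, -3.89903355e+01,
       -6.12032181e-02,  3.96142085e-02,  1.57899531e-04]), 'ee_pos': array([0.21114747, 0.58785778, 0.22177804]), 'eef_rot': array([ 1.71541160e-01,  9.85176714e-01, -6.83145532e-04, -7.85113580e-05]), 'ft_force': array([ 0.19956631, -0.06026373,  0.47531632]), 'torque': array([-0.00582634,  0.00856356,  0.00475184]), 'width': 0.08715430072767746} 0.0187
scene {'K': array([[452.4414501 ,   0.        , 328.95653052],
       [  0.        , 452.4414501 , 192.97727609],
       [  0.        ,   0.        ,   1.        ]]), 'R': array([[ 0.10411023,  0.99456305,  0.0023247 ],
       [ 0.63857053, -0.06505281, -0.76680884],
       [-0.76248851,  0.08131713, -0.64187132]]), 't': array([-0.04257323, -0.34254513,  1.68937715])}
side {'K': arra
[... 172 characters left out ...]
59 , -0.40545767,  0.00380536],
       [-0.22456537, -0.51405307, -0.82784047],
       [ 0.33761043,  0.7558793 , -0.56095069]]), 't': array([-0.58085847,  0.21309977,  0.75359747])}
wrist {'K': array([[285.16887613,   0.        , 320.12133602],
       [  0.        , 285.16887613, 196.74937874],
       [  0.        ,   0.        ,   1.        ]]), 'mount': array([[ 3.75818066e-04, -9.57905398e-01, -2.87083799e-01,
         7.88094406e-02],
       [ 9.99999860e-01,  2.52797893e-04,  4.65583732e-04,
        -3.31881612e-04],
       [-3.73410990e-04, -2.87083934e-01,  9.57905358e-01,
        -1.61916582e-01],
       [ 0.00000000e+00,  0.00000000e+00,  0.00000000e+00,
         1.00000000e+00]])}
```

View pics/scene0.png

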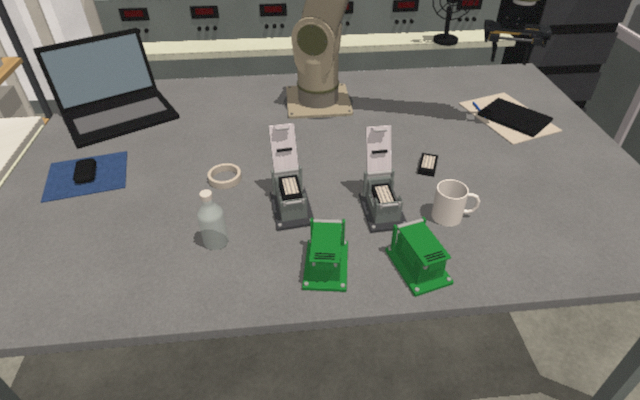

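View pics/side0.png

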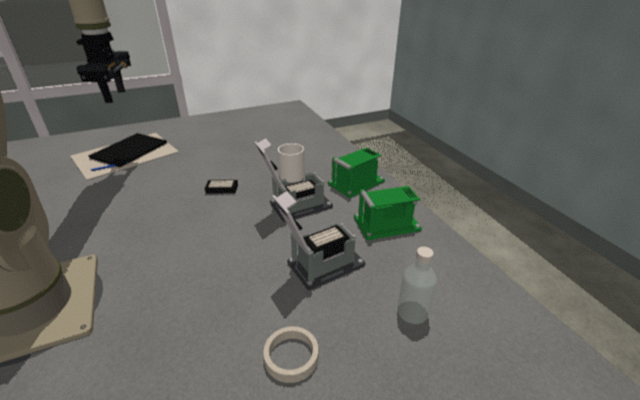

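View pics/wrist0.png

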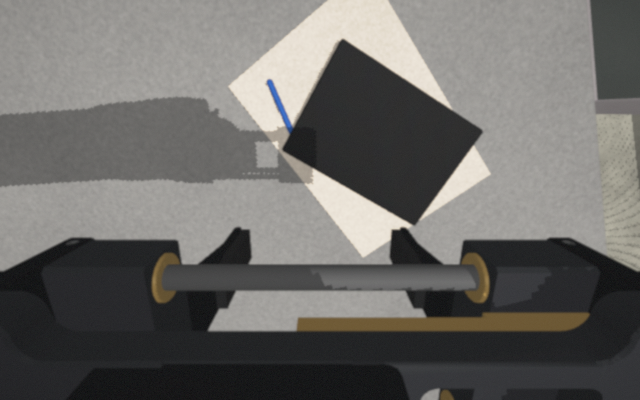

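Run:
```python
import cv2,numpy as np
a=cv2.imread('pics/scene0.png');b=cv2.imread('pics/side0.png')
A=cv2.resize(a[115:235,250:450],None,fx=4,fy=4,interpolation=cv2.INTER_CUBIC)
B=cv2.resize(b[130:290,190:390],None,fx=3.7,fy=3.7,interpolation=cv2.INTER_CUBIC)
cv2.imwrite('pics/cA.png',A);cv2.imwrite('pics/cB.png',B)
```

```text
(no output)
```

View pics/cA.png

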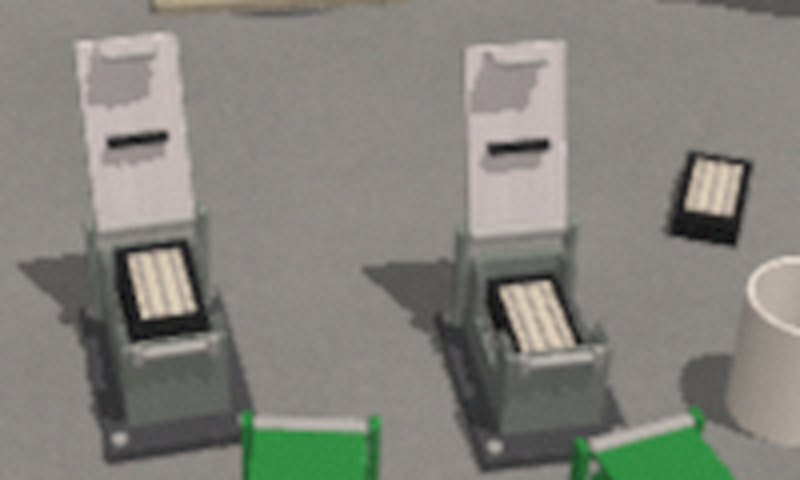

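View pics/cB.png

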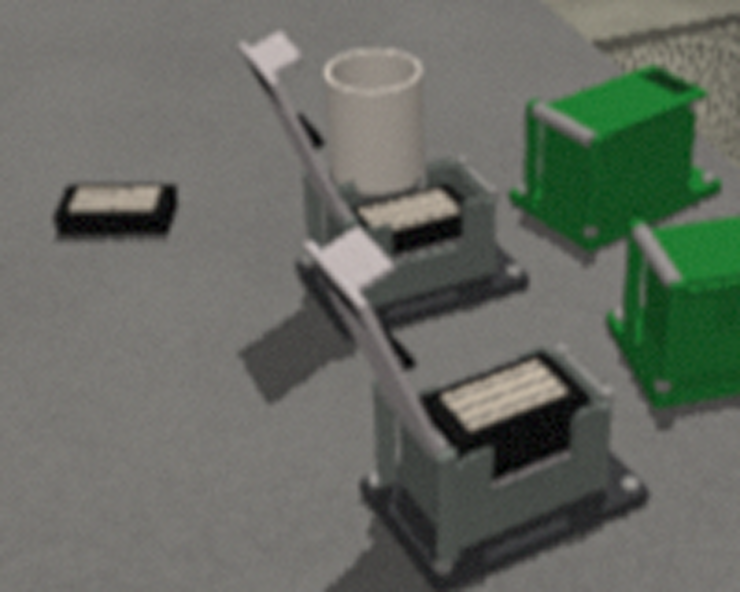

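```bash
cat > h.py <<'E'
import cv2,numpy as np
from scipy.spatial.transform import Rotation as Rn
from bench import r
def cam(n,s=None):
    c=r.calibration(n);K=c['K']
    if n!='wrist': R=c['R'];return K,R,-R.T@c['t']
    s=s or r.read_state()
    T=np.eye(4);T[:3,:3]=Rn.from_quat(s['eef_rot']).as_matrix();T[:3,3]=s['ee_pos']
    M=T@c['mount'];return K,M[:3,:3].T,M[:3,3]
def plane(c,uv,z):
    K,R,C=c;d=R.T@np.linalg.inv(K)@np.array([uv[0],uv[1],1.]);return C+d*(z-C[2])/d[2]
def proj(c,X):
    K,R,C=c;p=K@(R@(np.asarray(X,float)-C));return p[:2]/p[2]
def tri(c1,u1,c2,u2):
    A=[];b=[]
    for c,u in((c1,u1),(c2,u2)):
        K,R,C=c;d=R.T@np.linalg.inv(K)@np.array([u[0],u[1],1.]);d/=np.linalg.norm(d)
        P=np.eye(3)-np.outer(d,d);A.append(P);b.append(P@C)
    X=np.linalg.lstsq(np.vstack(A),np.hstack(b),rcond=None)[0];return X
E
python3 - <<'E'
from h import *
c=cam('scene');s=cam('side')
g=lambda x,y:(250+x/4,115+y/4)
h=lambda x,y:(190+x/3.7,130+y/3.7)
print('spare',plane(c,g(716,187),.02), plane(s,h(115,198),.02))
print('A face',plane(c,g(540,315),.063),plane(s,h(410,210),.063))
print('B face',plane(c,g(162,283),.083),plane(s,h(513,393),.083))
for n,p in dict(a1=(445,320),a2=(483,467),b1=(80,310),b2=(107,460),b3=(250,440),a3=(625,440)).items(): print(n,plane(c,g(*p),.012))
for n,p in dict(a=(300,265),a2=(327,330),a3=(527,278),b=(362,487),b2=(440,585),b3=(648,492)).items(): print('side',n,plane(s,h(*p),.012))
for n,p in dict(mug=(450,222),mugtop=(450,190),tape=(224,176),bottle=(214,245)).items(): print(n,plane(c,p,.095 if n=='mugtop' else 0.))
E
```

```text
spare [0.4436526  0.29926082 0.02      ] [0.44214944 0.28993239 0.02      ]
A face [0.62785887 0.12393442 0.063     ] [0.62716529 0.11423888 0.063     ]
B face [ 0.59453777 -0.11987355  0.083     ] [ 0.59728431 -0.12781302  0.083     ]
a1 [0.56711007 0.07349674 0.012     ]
a2 [0.71206376 0.07456627 0.012     ]
b1 [ 0.53059612 -0.17819173  0.012     ]
b2 [ 0.68156158 -0.16185398  0.012     ]
b3 [ 0.67260367 -0.0701668   0.012     ]
a3 [0.6971318  0.16972978 0.012     ]
side a [0.55139979 0.15121367 0.012     ]
side a2 [0.54393083 0.06559915 0.012     ]
side a3 [0.70065346 0.06725076 0.012     ]
side b [ 0.51244702 -0.09453807  0.012     ]
side b2 [ 0.52567275 -0.18707846  0.012     ]
side b3 [ 0.67010155 -0.168486    0.012     ]
mug [0.68565625 0.29120558 0.        ]
mugtop [0.66725847 0.28003576 0.095     ]
tape [ 4.25728682e-01 -3.14127155e-01 -1.11022302e-16]
bottle [ 0.7065078  -0.31849617  0.        ]
```

send_rows(
  commands=[
    [0.63,-0.98,0.1,0,0,0.4,-1],
    [0.63,-0.98,0.1,0,0,0.4,-1],
    [0.63,-0.98,0.1,0,0,0.4,-1],
    [0.63,-0.98,0.1,0,0,0.4,-1],
    [0.63,-0.98,0.1,0,0,0.4,-1],
    [0.63,-0.98,0.1,0,0,0.4,-1],
    [0.63,-0.98,0.1,0,0,0.4,-1],
    [0.63,-0.98,0.1,0,0,0.4,-1],
    [0.63,-0.98,0.1,0,0,0.4,-1],
    [0.63,-0.98,0.1,0,0,0.4,-1],
  ],
)

```text
time: 0.98
ee_pos: [0.397, 0.2843, 0.2481]
eef_rot: [-0.017, 1.0, -0.003, -0.003]
ft_force: [0.6, 0.0, -0.4]
width: 0.087
```

send_rows(
  commands=[
    [0,0,0,0,0,0,-1],
    [0,0,0,0,0,0,-1],
  ],
)

```text
time: 1.15
ee_pos: [0.4016, 0.2767, 0.2489]
eef_rot: [-0.012, 1.0, -0.003, -0.002]
ft_force: [-0.9, 1.3, -0.3]
width: 0.0866
```

Run:
```python
from h import *
s=r.read_state();im=r.camera('wrist');np.save('w1.npy',im);cv2.imwrite('pics/w1.png',im)
import pickle;pickle.dump(s,open('w1.pkl','wb'));print(s['ee_pos'],s['eef_rot'])
```

```text
[0.40163646 0.27673363 0.24893898] [-0.01233189  0.99991636 -0.00329931 -0.00207601]
```

View pics/w1.png

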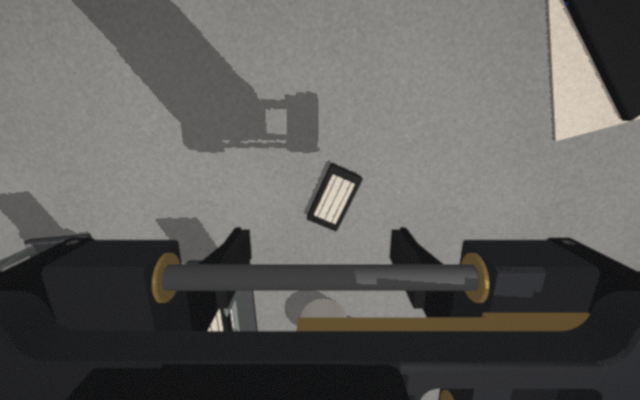

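Run:
```python
from h import *
import pickle
im=np.load('w1.npy');s=pickle.load(open('w1.pkl','rb'));c=cam('wrist',s)
g=cv2.cvtColor(im,cv2.COLOR_BGR2GRAY)
cr=im[150:245,280:390];cv2.imwrite('pics/w1c.png',cv2.resize(cr,None,fx=6,fy=6,interpolation=cv2.INTER_CUBIC))
sub=np.zeros_like(g);sub[150:240,285:385]=1
for nm,m in (('white',(g>170)&(sub>0)),('all',((g>170)|(g<70))&(sub>0)&1)):
    m=m.astype(np.uint8)*255
    cs,_=cv2.findContours(cv2.morphologyEx(m,cv2.MORPH_CLOSE,np.ones((5,5))),0,2);k=max(cs,key=cv2.contourArea)
    for z in (.02,0.):
        w=np.array([plane(c,p[0],z)[:2] for p in k],np.float32)
        rr=cv2.minAreaRect(w*1000);print(nm,z,rr); 
    print(cv2.boxPoints(cv2.minAreaRect(k)))
# coarse side check
```

```text
white 0.02 ((442.2613830566406, 295.3658752441406), (33.198707580566406, 64.67089080810547), 67.54733276367188)
white 0.0 ((448.33770751953125, 296.3747863769531), (34.89608383178711, 67.97732543945312), 67.54735565185547)
[[313.92923 214.02551]
 [332.67142 174.1983 ]
 [353.47592 183.98868]
 [334.73373 223.81589]]
all 0.02 ((439.5381164550781, 294.4410705566406), (50.08455276489258, 90.12293243408203), 67.37197875976562)
all 0.0 ((445.47528076171875, 295.4026794433594), (52.645206451416016, 94.73059844970703), 67.37197875976562)
[[304.60974 217.51218]
 [330.42438 161.58047]
 [362.63904 176.44876]
 [336.8244  232.38046]]
```

View pics/w1c.png

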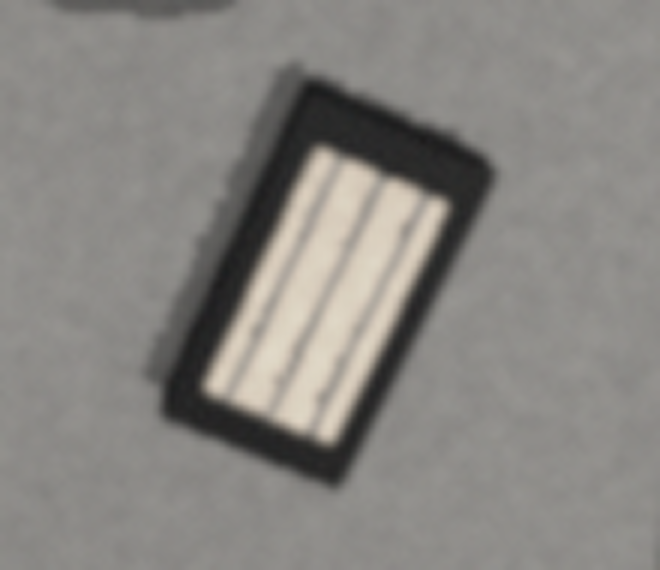

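send_rows(
  commands=[
    [0.5,-0.3,0.9,0,0,-0.1,-1],
    [0.8,-0.7,0.9,0,0,-0.1,-1],
    [0.85,-0.75,0,0,0,-0.1,-1],
    [0.85,-0.75,0,0,0,0,-1],
    [0.85,-0.75,0,0,0,0,-1],
    [0.85,-0.75,0,0,0,0,-1],
    [0.85,-0.7,0,0,0,0,-1],
    [0.7,-0.4,0,0,0,0,-1],
    [0.2,0,0,0,0,0,-1],
    [0,0,0,0,0,0,-1],
  ],
)

```text
time: 2.03
ee_pos: [0.5968, 0.1285, 0.3022]
eef_rot: [-0.008, 1.0, -0.005, -0.004]
ft_force: [-0.2, -0.4, -1.3]
width: 0.0874
```

Run:
```python
from h import *
s=r.read_state();im=r.camera('wrist');np.save('w2.npy',im);cv2.imwrite('pics/w2.png',im)
import pickle;pickle.dump(s,open('w2.pkl','wb'));print(s['ee_pos'],s['eef_rot'])
```

```text
[0.59684807 0.12854143 0.30221565] [-0.00827582  0.99994661 -0.00479013 -0.00391805]
```

View pics/w2.png

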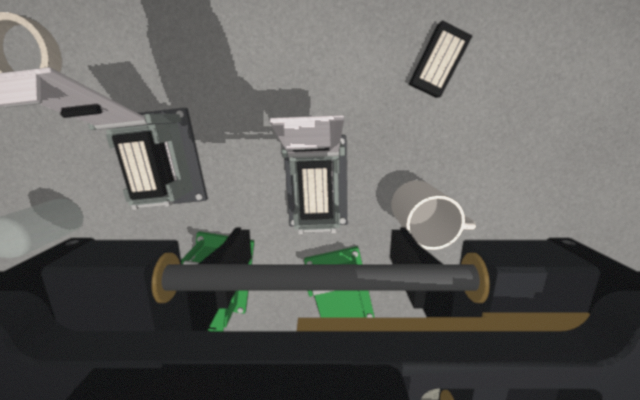

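Run:
```python
from h import *
import pickle
im=np.load('w2.npy');s=pickle.load(open('w2.pkl','rb'));c=cam('wrist',s)
g=cv2.cvtColor(im,cv2.COLOR_BGR2GRAY)
for nm,(x0,x1,y0,y1),z in (('A',(295,335,163,218),.063),('B',(112,160,133,200),.083),('spare',(400,480,15,100),.02)):
    m=np.zeros_like(g);m[y0:y1,x0:x1]=(g[y0:y1,x0:x1]>165)*255
    cs,_=cv2.findContours(cv2.morphologyEx(m,cv2.MORPH_CLOSE,np.ones((5,5))),0,2);k=max(cs,key=cv2.contourArea)
    w=np.array([plane(c,p[0],z)[:2] for p in k],np.float32)
    print(nm,cv2.minAreaRect(w*1000),cv2.minAreaRect(k))
a=cv2.resize(im[105:240,260:370],None,fx=5,fy=5,interpolation=cv2.INTER_CUBIC)
b=cv2.resize(im[95:220,70:220],None,fx=5,fy=5,interpolation=cv2.INTER_CUBIC)
cv2.imwrite('pics/w2a.png',a[:600]);cv2.imwrite('pics/w2b.png',b[:600])
```

```text
A ((627.21533203125, 119.39750671386719), (65.36123657226562, 33.6596794128418), 3.3047945499420166) ((315.08355712890625, 190.25616455078125), (43.30364227294922, 23.317346572875977), 87.87889862060547)
B ((592.6632080078125, -122.80094909667969), (65.2254409790039, 33.738285064697266), 7.036205291748047) ((136.9923095703125, 166.13844299316406), (51.65871047973633, 24.11909294128418), 74.74488067626953)
spare ((442.3471984863281, 295.43310546875), (33.171180725097656, 65.41411590576172), 67.23567962646484) ((441.800048828125, 58.90000915527344), (22.807889938354492, 51.87677764892578), 26.56505012512207)
```

View pics/w2a.png

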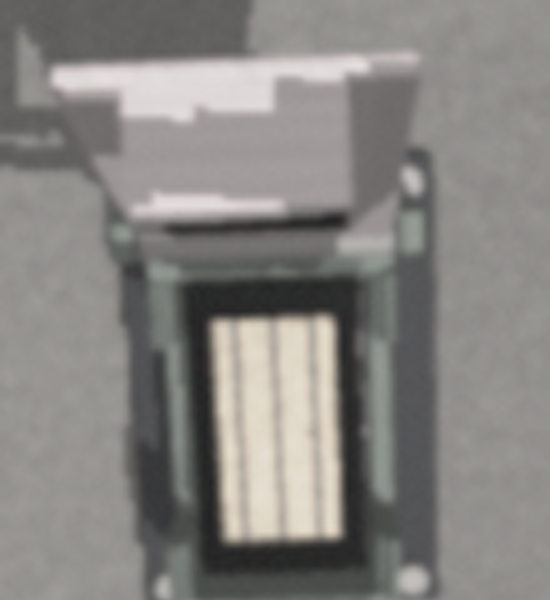

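View pics/w2b.png

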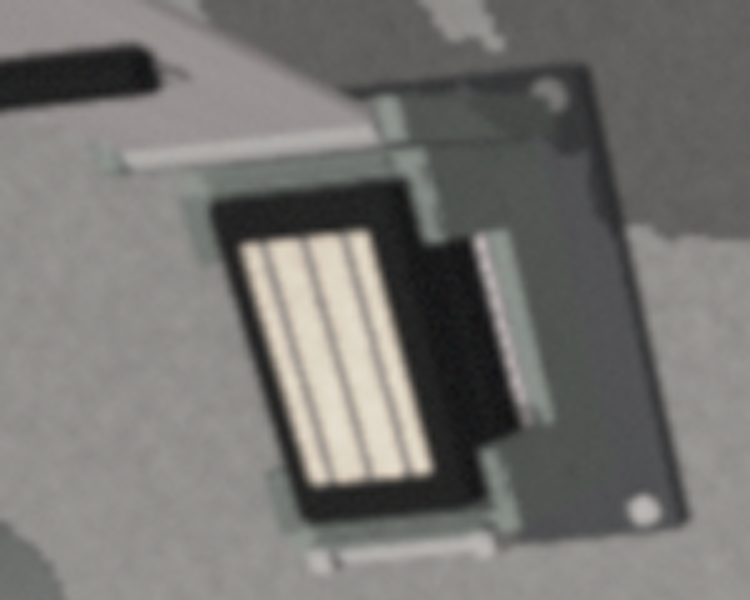

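Run:
```python
from h import *
import pickle
im=np.load('w2.npy');s=pickle.load(open('w2.pkl','rb'));c=cam('wrist',s)
f=lambda x,y:(260+x/5,105+y/5)
fb=lambda x,y:(70+x/5,95+y/5)
def ln(n,p,q,z):
    P=plane(c,p,z);Q=plane(c,q,z);print(n,P.round(4),Q.round(4),np.degrees(np.arctan2(Q[1]-P[1],Q[0]-P[0])).round(2), 'mid' ,((P+Q)/2).round(4))
ln('A base R',f(434,200),f(438,580),.012)
ln('A base L',f(124,280),f(147,590),.012)
ln('A sideR in ',f(375,300),f(379,495),.043)
ln('A sideL in',f(181,390),f(190,500),.043)
ln('B base R',fb(588,70),fb(688,520),.012)
ln('B sideR in',fb(474,240),fb(527,420),.043)
ln('B end roller',fb(312,560),fb(492,545),.079)
ln('A roller',(300,229),(335.5,230),.079)
# cover A tongue tip corners z~? 
K,R,C=c;print(C)
```

```text
A base R [0.5657 0.1669 0.012 ] [0.6929 0.1737 0.012 ] 3.08 mid [0.6293 0.1703 0.012 ]
A base L [0.5927 0.069  0.012 ] [0.6986 0.075  0.012 ] 3.22 mid [0.6457 0.072  0.012 ]
A sideR in  [0.5923 0.1479 0.043 ] [0.6533 0.1511 0.043 ] 2.97 mid [0.6228 0.1495 0.043 ]
A sideL in [0.621  0.0899 0.043 ] [0.6561 0.0924 0.043 ] 4.19 mid [0.6386 0.0911 0.043 ]
B base R [ 0.5158 -0.0779  0.012 ] [ 0.6587 -0.0607  0.012 ] 6.85 mid [ 0.5872 -0.0693  0.012 ]
B sideR in [ 0.5644 -0.1028  0.043 ] [ 0.6183 -0.0939  0.043 ] 9.32 mid [ 0.5913 -0.0983  0.043 ]
B end roller [ 0.6522 -0.142   0.079 ] [ 0.6466 -0.0895  0.079 ] 96.05 mid [ 0.6494 -0.1158  0.079 ]
A roller [0.6811 0.0983 0.079 ] [0.6816 0.15   0.079 ] 89.46 mid [0.6814 0.1241 0.079 ]
[0.51921043 0.12856571 0.46474221]
```

Run:
```python
from h import *
import pickle
im=np.load('w2.npy');s=pickle.load(open('w2.pkl','rb'));c=cam('wrist',s)
a=cv2.resize(im[125:240,275:360],None,fx=7,fy=7,interpolation=cv2.INTER_CUBIC)
a=cv2.convertScaleAbs(a,alpha=1.6,beta=10)
cv2.imwrite('pics/w2d.png',a[210:]);
```

```text
(no output)
```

View pics/w2d.png

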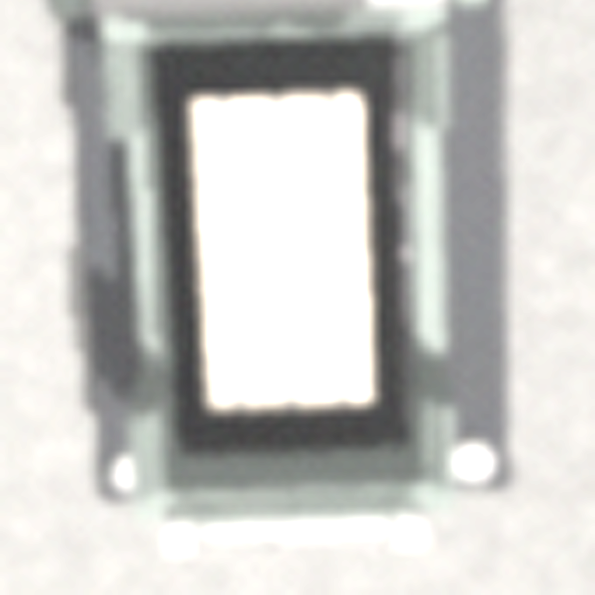

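Run:
```python
from h import *
import pickle
s=pickle.load(open('w2.pkl','rb'));c=cam('wrist',s)
f=lambda x,y:(275+x/7,155+y/7)
print('cass far',plane(c,f(295,449),.063),'cass near?',plane(c,f(275,40),.063),'near rim',plane(c,f(275,40),.075))
print('far rim',plane(c,f(300,485),.075),'lip',plane(c,f(300,512),.079))
print('base far R',plane(c,f(505,489),.012),'base far L',plane(c,f(100,497),.012),'base near R',plane(c,(260+425/5,105+148/5),.012))
```

```text
cass far [0.6713423  0.12280928 0.063     ] cass near? [0.58327397 0.11752783 0.063     ] near rim [0.5813604  0.11785753 0.075     ]
far rim [0.67480565 0.12414015 0.075     ] lip [0.67922523 0.12427423 0.079     ]
base far R [0.6999628  0.17324586 0.012     ] base far L [0.70410509 0.07471966 0.012     ] base near R [0.54976761 0.16339262 0.012     ]
```

```bash
cat >> h.py <<'E'
def go(p,ang):
    s=r.read_state();a=np.radians(ang);x=np.array([np.cos(a),np.sin(a),0]);z=np.array([0,0,-1.]);y=np.cross(z,x)
    T=np.stack([x,y,z],1);R0=Rn.from_quat(s['eef_rot']).as_matrix()
    w=Rn.from_matrix(T@R0.T).as_rotvec(degrees=True)
    print('t',round(s['time'],2),'pos units',((np.array(p)-s['ee_pos'])/.03).round(2),'rot units',(w/5).round(2),'pos',s['ee_pos'].round(4),'F',s['ft_force'].round(1),'w',round(s['width'],4),'q',s['joint_positions'].round(2))
E
python3 -c "
from h import *
go([.4423,.2954,.1],157.5)"
```

```text
t 2.08 pos units [-5.13  5.55 -6.74] rot units [ 0.09 -0.12 -4.7 ] pos [0.5962 0.1288 0.3021] F [-0.6  1.   0. ] w 0.0868 q [-0.57  0.28  0.36  1.38 -0.09  1.5   1.37]
```

send_rows(
  commands=[
    [-0.5,0.8,0,0.02,-0.02,-0.5,-1],
    [-0.6,0.8,0,0.02,-0.02,-0.6,-1],
    [-0.6,0.8,0,0.01,-0.02,-0.6,-1],
    [-0.6,0.7,-0.9,0.01,-0.02,-0.6,-1],
    [-0.6,0.7,-1,0.01,-0.02,-0.6,-1],
    [-0.6,0.5,-1,0.01,-0.01,-0.6,-1],
    [-0.6,0.5,-1,0.01,-0.01,-0.6,-1],
    [-0.5,0.4,-1,0,0,-0.5,-1],
    [-0.3,0.2,-0.9,0,0,-0.1,-1],
    [0,0,0,0,0,0,-1],
  ],
)

```text
time: 2.92
ee_pos: [0.4248, 0.3112, 0.1239]
eef_rot: [0.194, 0.981, 0.003, 0.001]
ft_force: [-0.5, 0.2, -0.5]
width: 0.0874
```

```bash
python3 -c "
from h import *
go([.4423,.2954,.004],157.5);cv2.imwrite('pics/w3.png',r.camera('wrist'))"
```

```text
t 2.92 pos units [ 0.58 -0.53 -4.  ] rot units [-0.06  0.03 -0.02] pos [0.4248 0.3112 0.1239] F [-0.5  0.2 -0.5] w 0.0874 q [-0.91  0.19  0.21  1.86 -0.05  1.09  0.5 ]
```

View pics/w3.png

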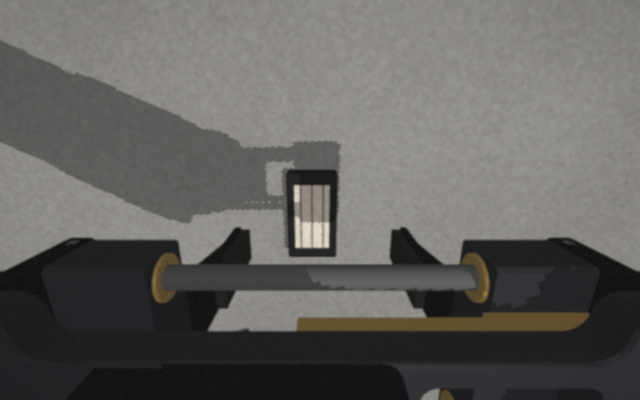

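Cassette lines up with the tool axis, at (312,213). Descend.

send_rows(
  commands=[
    [0.3,-0.25,-0.6,-0.03,0.02,0,-1],
    [0.25,-0.25,-0.9,-0.03,0.01,0,-1],
    [0,0,-0.9,0,0,0,-1],
    [0,0,-0.7,0,0,0,-1],
    [0,0,-0.3,0,0,0,-1],
    [0,0,0,0,0,0,-1],
  ],
)

```text
time: 3.47
ee_pos: [0.4502, 0.3012, 0.0352]
eef_rot: [0.19, 0.982, 0.008, 0.007]
ft_force: [-0.3, 0.1, 0.9]
width: 0.087
```

```bash
python3 -c "
from h import *
go([.4423,.2954,.004],157.5)"
```

```text
t 3.47 pos units [-0.26 -0.19 -1.04] rot units [-0.15  0.19 -0.11] pos [0.4502 0.3012 0.0352] F [-0.3  0.1  0.9] w 0.087 q [-0.86  0.32  0.22  1.91 -0.09  0.9   0.59]
```

send_rows(
  commands=[
    [-0.2,-0.15,-0.5,-0.1,0.1,-0.1,-1],
    [-0.05,-0.05,-0.3,0,0.08,0,-1],
    [0,0,-0.15,0,0,0,-1],
    [0,0,0,0,0,0,-1],
  ],
)

```text
time: 3.8
ee_pos: [0.4455, 0.297, 0.0104]
eef_rot: [0.195, 0.981, 0.005, 0.002]
ft_force: [-0.9, 0.2, -1.0]
width: 0.0875
```

```bash
python3 -c "
from h import *
go([.4423,.2954,.004],157.5)"
```

```text
t 3.8 pos units [-0.11 -0.05 -0.21] rot units [-0.1   0.06 -0.01] pos [0.4455 0.297  0.0104] F [-0.9  0.2 -1. ] w 0.0875 q [-0.86  0.36  0.22  1.93 -0.1   0.86  0.59]
```

Settle to about 4 mm and close.

send_rows(
  commands=[
    [-0.1,-0.05,-0.18,-0.09,0.05,0,-1],
    [-0.02,0,-0.02,0,0,0,-1],
    [0,0,0,0,0,0,0.2],
    [0,0,0,0,0,0,0.6],
    [0,0,0,0,0,0,0.8],
    [0,0,0,0,0,0,0.8],
    [0,0,0,0,0,0,0.8],
  ],
  grip_force=25,
)

```text
time: 4.38
ee_pos: [0.4427, 0.2967, 0.0061]
eef_rot: [0.194, 0.981, 0.002, 0.001]
ft_force: [-0.2, -0.7, 1.3]
width: 0.0616
```

```bash
python3 -c "
from h import *
go([.4423,.2954,.15],157.5)"
```

```text
t 4.38 pos units [-0.01 -0.04  4.8 ] rot units [-0.03  0.03 -0.02] pos [0.4427 0.2967 0.0061] F [-0.2 -0.7  1.3] w 0.0616 q [-0.86  0.36  0.21  1.93 -0.1   0.85  0.59]
```

send_rows(
  commands=[
    [0,0,0,0,0,0,0.8],
    [0,0,0,0,0,0,0.8],
    [0,0,0,0,0,0,0.8],
    [0,0,0,0,0,0,0.8],
    [0,0,0,0,0,0,0.8],
  ],
  grip_force=25,
)

```text
time: 4.8
ee_pos: [0.4428, 0.2967, 0.0063]
eef_rot: [0.194, 0.981, 0.002, 0.001]
ft_force: [-0.4, -0.4, -0.8]
width: 0.0495
```

send_rows(
  commands=[
    [0,0,0.5,0,0,0,0.8],
    [0,0,1,0,0,0,0.8],
    [0,0,1,0,0,0,0.8],
    [0,0,1,0,0,0,0.8],
    [0,0,1,0,0,0,0.8],
    [0,0,1,0,0,0,0.8],
    [0,0,1,0,0,0,0.8],
    [0,0,1,0,0,0,0.8],
    [0,0,0.5,0,0,0,0.8],
    [0,0,0,0,0,0,0.8],
  ],
)

```text
time: 5.63
ee_pos: [0.4383, 0.2923, 0.2549]
eef_rot: [0.195, 0.981, -0.002, -0.001]
ft_force: [0.1, -0.1, -0.9]
width: 0.0498
```

```bash
python3 -c "
from h import *
go([.6275,.1195,.25],183.2)"
```

```text
t 5.63 pos units [ 6.31 -5.76 -0.16] rot units [ 0.04 -0.02  5.13] pos [0.4383 0.2923 0.2549] F [ 0.1 -0.1 -0.9] w 0.0498 q [-0.9   0.1   0.24  1.68 -0.02  1.37  0.52]
```

send_rows(
  commands=[
    [0.4,-0.3,0,0,0,0.3,0.8],
    [0.7,-0.6,0,0,0,0.6,0.8],
    [0.8,-0.7,0,0,0,0.7,0.8],
    [0.8,-0.75,0,0,0,0.7,0.8],
    [0.8,-0.75,0,0,0,0.7,0.8],
    [0.8,-0.75,0,0,0,0.7,0.8],
    [0.7,-0.7,0,0,0,0.6,0.8],
    [0.5,-0.4,0,0,0,0.3,0.8],
    [0.2,-0.2,0,0,0,0.1,0.8],
    [0,0,0,0,0,0,0.8],
  ],
)

```text
time: 6.47
ee_pos: [0.6112, 0.1295, 0.2431]
eef_rot: [-0.023, 1.0, -0.005, -0.006]
ft_force: [-0.3, -0.4, -1.5]
width: 0.0498
```

```bash
python3 -c "
from h import *
go([.6275,.1195,.12],183.2)"
```

```text
t 6.47 pos units [ 0.54 -0.33 -4.1 ] rot units [ 0.11 -0.14  0.12] pos [0.6112 0.1295 0.2431] F [-0.3 -0.4 -1.5] w 0.0498 q [-0.57  0.34  0.37  1.44 -0.12  1.4   1.42]
```

send_rows(
  commands=[
    [0.4,-0.3,0,0.05,-0.05,0.1,0.8],
    [0.15,-0.1,-0.3,0.05,-0.05,0,0.8],
    [0,0,-0.8,0,-0.03,0,0.8],
    [0,0,-0.7,0,0,0,0.8],
    [0,0,-0.2,0,0,0,0.8],
    [0,0,0,0,0,0,0.8],
  ],
)

```text
time: 6.97
ee_pos: [0.6244, 0.1197, 0.1739]
eef_rot: [-0.026, 1.0, -0.0, -0.003]
ft_force: [-0.4, -0.5, -1.1]
width: 0.0496
```

```bash
python3 -c "
from h import *
go([.6275,.1195,.12],183.2);cv2.imwrite('pics/w4.png',r.camera('wrist'));cv2.imwrite('pics/s4.png',r.camera('side'));im=cv2.imread('pics/s4.png');cv2.imwrite('pics/s4c.png',cv2.resize(im[90:290,200:400],None,fx=3,fy=3,interpolation=2))"
```

```text
t 6.97 pos units [ 0.1  -0.01 -1.8 ] rot units [ 0.   -0.08  0.04] pos [0.6244 0.1197 0.1739] F [-0.4 -0.5 -1.1] w 0.0496 q [-0.54  0.4   0.37  1.51 -0.15  1.27  1.47]
```

View pics/w4.png

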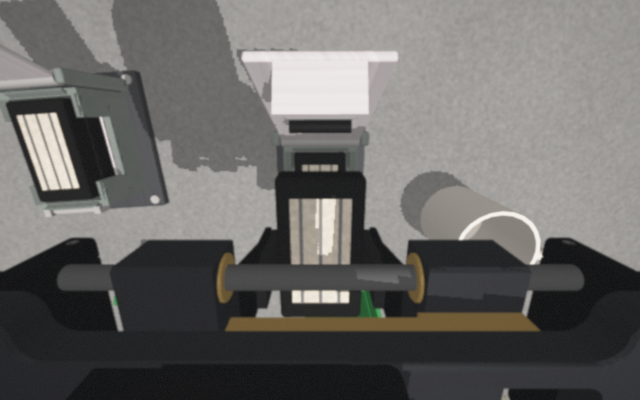

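View pics/s4c.png

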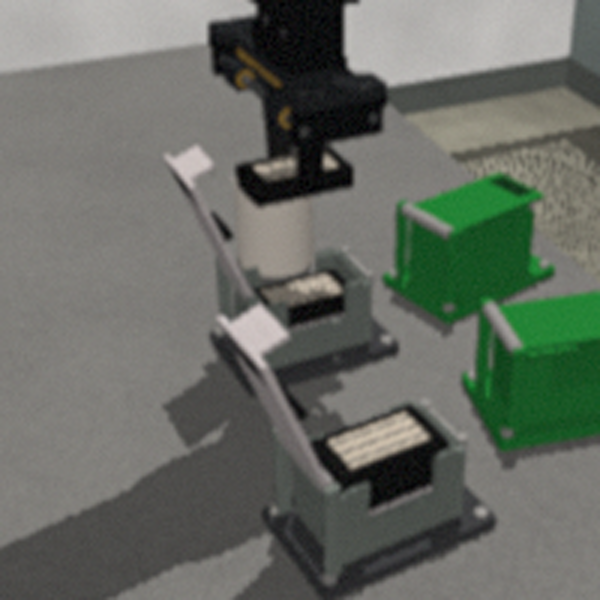

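```bash
python3 -c "
from h import *
c=cam('wrist');im=cv2.imread('pics/w4.png')
for p in [(278,176),(365,176),(320,175),(288,198),(351,198)]: print(plane(c,p,r.read_state()['ee_pos'][2]+.0137).round(4))
go([.6275,.1195,.12],183.2)"
```

```text
[0.5805 0.0949 0.1895]
[0.5781 0.1411 0.1895]
[0.5788 0.1171 0.1895]
[0.5925 0.1004 0.1895]
[0.5907 0.1346 0.1895]
t 7.07 pos units [ 0.08 -0.01 -1.86] rot units [-0.   -0.06  0.04] pos [0.6252 0.1199 0.1758] F [-0.1  0.1 -0.5] w 0.0496 q [-0.54  0.4   0.37  1.5  -0.15  1.27  1.47]
```

send_rows(
  commands=[
    [0.1,0,-0.6,0,-0.05,0.04,0.8],
    [0,0,-0.8,0,0,0,0.8],
    [0,0,-0.7,0,0,0,0.8],
    [0,0,-0.3,0,0,0,0.8],
    [0,0,0,0,0,0,0.8],
  ],
)

```text
time: 7.48
ee_pos: [0.6316, 0.1229, 0.1093]
eef_rot: [-0.029, 1.0, 0.002, 0.006]
ft_force: [-0.2, 0.4, -1.2]
width: 0.0497
```

```bash
python3 -c "
from h import *
go([.6285,.1195,.07],183.2)"
```

```text
t 7.48 pos units [-0.1  -0.11 -1.31] rot units [-0.06  0.13 -0.03] pos [0.6316 0.1229 0.1093] F [-0.2  0.4 -1.2] w 0.0497 q [-0.53  0.46  0.35  1.57 -0.17  1.13  1.49]
```

send_rows(
  commands=[
    [-0.1,-0.1,0,-0.05,0.1,-0.03,0.8],
    [0,-0.03,-0.2,0,0.03,0,0.8],
    [0,0,0,0,0,0,0.8],
  ],
)

```text
time: 7.73
ee_pos: [0.6298, 0.1195, 0.1067]
eef_rot: [-0.028, 1.0, 0.001, 0.001]
ft_force: [-0.4, -0.0, -1.9]
width: 0.0498
```

```bash
python3 -c "
from h import *
go([.6285,.1195,.07],183.2)"
```

```text
t 7.73 pos units [-0.04 -0.   -1.22] rot units [-0.02  0.03  0.  ] pos [0.6298 0.1195 0.1067] F [-0.4 -0.  -1.9] w 0.0498 q [-0.53  0.46  0.35  1.57 -0.17  1.14  1.49]
```

send_rows(
  commands=[
    [-0.04,0,-0.2,0,0.02,0,0.8],
    [0,0,-0.25,0,0,0,0.8],
    [0,0,-0.25,0,0,0,0.8],
    [0,0,0,0,0,0,0.8],
  ],
)

```text
time: 8.07
ee_pos: [0.63, 0.1196, 0.0864]
eef_rot: [-0.028, 1.0, 0.001, 0.002]
ft_force: [-1.0, -0.2, -1.3]
width: 0.0501
```

```bash
python3 -c "
from h import *
go([.6285,.1195,.07],183.2)"
```

```text
t 8.07 pos units [-0.05 -0.   -0.55] rot units [-0.03  0.05  0.01] pos [0.63   0.1196 0.0864] F [-1.  -0.2 -1.3] w 0.0501 q [-0.52  0.48  0.35  1.59 -0.18  1.1   1.5 ]
```

send_rows(
  commands=[
    [-0.07,0,0,-0.03,0.05,0,0.8],
    [-0.02,0,-0.15,0,0,0,0.8],
    [-0.02,0,-0.15,0,0,0,0.8],
    [-0.02,0,-0.12,0,0,0,0.8],
    [0,0,0,0,0,0,0.8],
  ],
)

```text
time: 8.48
ee_pos: [0.6255, 0.1196, 0.072]
eef_rot: [-0.028, 1.0, -0.0, -0.001]
ft_force: [-0.6, -0.5, -0.9]
width: 0.0497
```

```bash
python3 -c "
from h import *
go([.6285,.1195,.07],183.2)"
```

```text
t 8.48 pos units [ 0.1  -0.   -0.07] rot units [ 0.01 -0.01  0.01] pos [0.6255 0.1196 0.072 ] F [-0.6 -0.5 -0.9] w 0.0497 q [-0.52  0.49  0.34  1.61 -0.18  1.07  1.5 ]
```

send_rows(
  commands=[
    [0.09,0,0,0,0,0,0.8],
    [0,0,-0.07,0,0,0,0.8],
    [0,0,-0.03,0,0,0,0.8],
    [0,0,0,0,0,0,0.8],
  ],
)

```text
time: 8.82
ee_pos: [0.6286, 0.1198, 0.0692]
eef_rot: [-0.028, 1.0, -0.0, -0.0]
ft_force: [-2.1, 0.7, 2.8]
width: 0.0495
```

```bash
python3 -c "
from h import *
go([.6285,.1195,.069],183.2);im=r.camera('side');cv2.imwrite('pics/s5c.png',cv2.resize(im[110:250,230:370],None,fx=4,fy=4,interpolation=2));cv2.imwrite('pics/w5.png',r.camera('wrist'))"
```

```text
t 8.82 pos units [-0.   -0.01 -0.01] rot units [ 0.   -0.01  0.  ] pos [0.6286 0.1198 0.0692] F [-2.1  0.7  2.8] w 0.0495 q [-0.52  0.5   0.34  1.6  -0.18  1.07  1.5 ]
```

View pics/s5c.png

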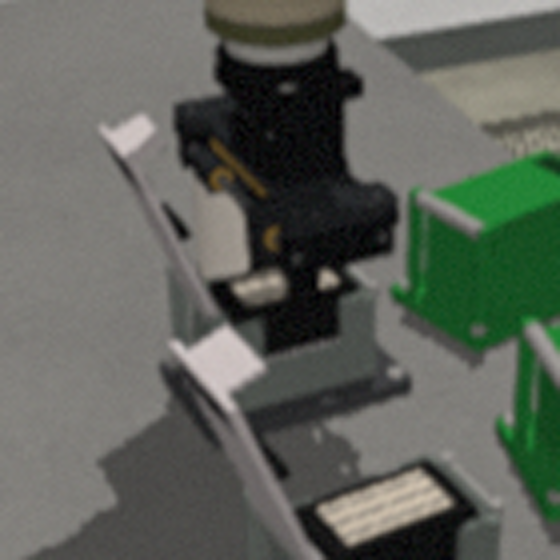

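View pics/w5.png

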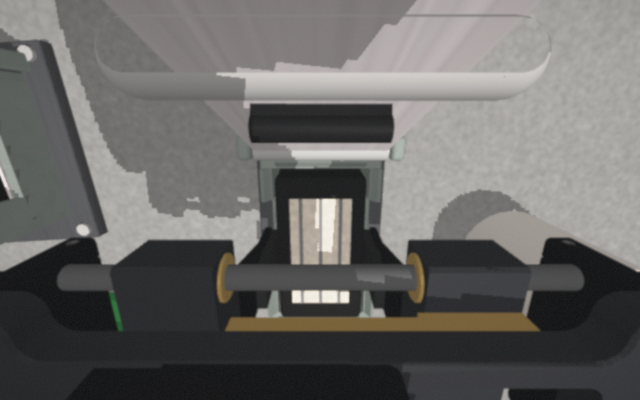

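send_rows(
  commands=[
    [0,0,0,0,0,0,-0.5],
    [0,0,0,0,0,0,-0.5],
    [0,0,0,0,0,0,-0.5],
    [0,0,0,0,0,0,-0.5],
  ],
)

```text
time: 9.25
ee_pos: [0.6293, 0.1198, 0.0698]
eef_rot: [-0.028, 1.0, 0.0, 0.001]
ft_force: [-0.0, -0.2, 0.2]
width: 0.0638
```

send_rows(
  commands=[
    [0,0,0.3,0,0,0,-0.5],
    [0,0,0.5,0,0,0,-0.5],
    [0,0,0.8,0,0,0,-0.5],
    [0,0,0.9,0,0,0,-0.5],
    [0,0,0.9,0,0,0,-0.5],
    [0,0,0.9,0,0,0,-0.5],
    [0,0,0.9,0,0,0,-0.5],
    [0,0,0.9,0,0,0,-0.5],
    [0,0,0.5,0,0,0,-0.5],
    [0,0,0,0,0,0,-0.5],
  ],
)

```text
time: 10.08
ee_pos: [0.6263, 0.1182, 0.282]
eef_rot: [-0.027, 1.0, -0.0, 0.001]
ft_force: [0.4, 0.7, 0.7]
width: 0.0653
```

Run:
```python
from h import *
go([.6285,.1195,.069],183.2);im=r.camera('wrist');cv2.imwrite('pics/w6.png',im)
c=cam('wrist')
s=r.camera('side');cv2.imwrite('pics/s6c.png',cv2.resize(s[110:290,200:380],None,fx=3.3,fy=3.3,interpolation=2))
np.save('s6.npy',s)
```

```text
t 10.08 pos units [ 0.07  0.04 -7.1 ] rot units [0.01 0.02 0.02] pos [0.6263 0.1182 0.282 ] F [0.4 0.7 0.7] w 0.0653 q [-0.54  0.34  0.38  1.35 -0.13  1.47  1.46]
```

View pics/w6.png

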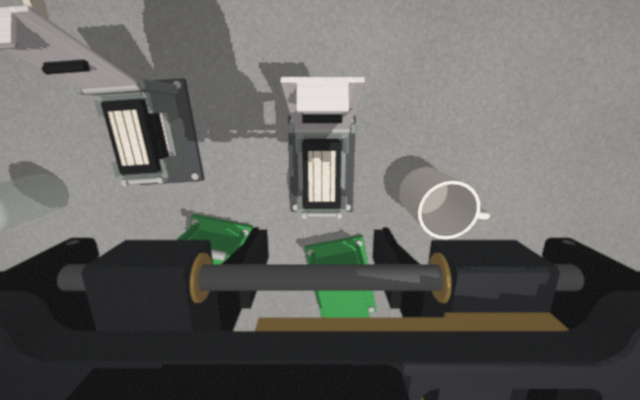

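View pics/s6c.png

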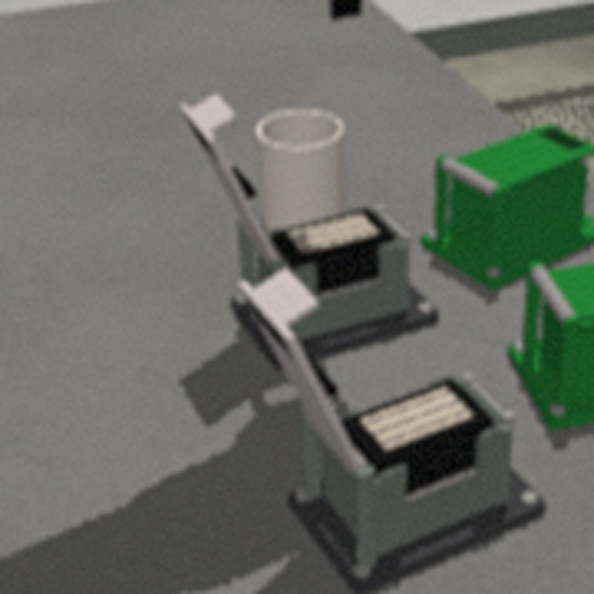

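Run:
```python
from h import *
im=cv2.imread('pics/w6.png');c=cam('wrist');g=cv2.cvtColor(im,cv2.COLOR_BGR2GRAY)
for nm,(x0,x1,y0,y1),z in (('A',(304,342,138,208),.083),('B',(95,160,95,175),.083)):
    m=np.zeros_like(g);m[y0:y1,x0:x1]=(g[y0:y1,x0:x1]>120)*255
    cs,_=cv2.findContours(cv2.morphologyEx(m,cv2.MORPH_CLOSE,np.ones((5,5))),0,2);k=max(cs,key=cv2.contourArea)
    w=np.array([plane(c,p[0],z)[:2] for p in k],np.float32)
    print(nm,cv2.minAreaRect(w*1000),cv2.boundingRect(k))
go([.493,.112,.27],183.2)
go([.493,.112,.17],183.2)
```

```text
A ((626.4219970703125, 119.25878143310547), (65.44351196289062, 35.13754653930664), 3.1375060081481934) (308, 151, 28, 51)
B ((595.4080810546875, -129.76065063476562), (65.50482177734375, 99.22166442871094), 80.4251480102539) (95, 95, 54, 80)
t 10.18 pos units [-4.42 -0.2  -0.29] rot units [ 0.02 -0.02  0.02] pos [0.6256 0.1181 0.2786] F [-0.6  0.4 -0.5] w 0.0651 q [-0.54  0.35  0.38  1.36 -0.13  1.47  1.46]
t 10.18 pos units [-4.42 -0.2  -3.62] rot units [ 0.02 -0.02  0.02] pos [0.6256 0.1181 0.2786] F [-0.6  0.4 -0.5] w 0.0651 q [-0.54  0.35  0.38  1.36 -0.13  1.47  1.46]
```

send_rows(
  commands=[
    [-0.4,-0.02,0,0,0,0,1],
    [-0.8,-0.02,0,0,0,0,1],
    [-0.9,-0.03,0,0,0,0,1],
    [-0.9,-0.03,0,0,0,0,1],
    [-0.8,-0.03,0,0,0,0,1],
    [-0.4,-0.03,0,0,0,0,1],
    [0,0,0,0,0,0,1],
    [0,0,0,0,0,0,1],
  ],
  grip_force=20,
)

```text
time: 10.85
ee_pos: [0.4891, 0.1118, 0.2648]
eef_rot: [-0.028, 1.0, -0.005, -0.01]
ft_force: [-0.4, 0.3, 0.0]
width: 0.0196
```

```bash
python3 -c "
from h import *
go([.493,.112,.17],183.2)"
```

```text
t 10.85 pos units [ 0.13  0.01 -3.16] rot units [ 0.11 -0.22 -0.  ] pos [0.4891 0.1118 0.2648] F [-0.4  0.3  0. ] w 0.0196 q [-0.65  0.04  0.34  1.71 -0.01  1.41  1.32]
```

send_rows(
  commands=[
    [0.1,0,-0.4,0.05,-0.1,0,1],
    [0,0,-0.8,0.05,-0.1,0,1],
    [0,0,-0.8,0,0,0,1],
    [0,0,-0.6,0,0,0,1],
    [0,0,-0.2,0,0,0,1],
    [0,0,0,0,0,0,1],
  ],
)

```text
time: 11.35
ee_pos: [0.4949, 0.1111, 0.1742]
eef_rot: [-0.027, 1.0, -0.002, -0.001]
ft_force: [-0.5, -0.9, 0.2]
width: 0.0003
```

```bash
python3 -c "
from h import *
go([.493,.112,.17],183.2);im=r.camera('side');cv2.imwrite('pics/s7c.png',cv2.resize(im[50:250,150:350],None,fx=3,fy=3,interpolation=2))"
```

```text
t 11.35 pos units [-0.06  0.03 -0.14] rot units [ 0.04 -0.03  0.01] pos [0.4949 0.1111 0.1742] F [-0.5 -0.9  0.2] w 0.0003 q [-0.64  0.1   0.35  1.85 -0.04  1.2   1.35]
```

View pics/s7c.png

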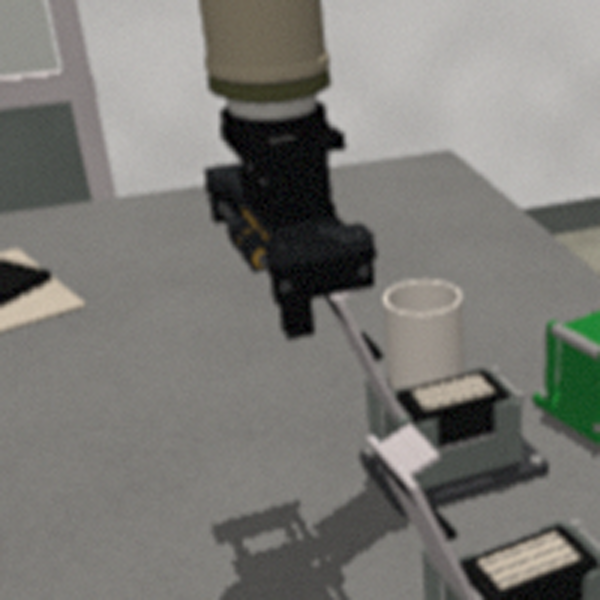

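send_rows(
  commands=[
    [0.3,0.02,0,0,0,0,1],
    [0.4,0.02,0,0,0,0,1],
    [0.4,0.02,0,0,0,0,1],
    [0.4,0.02,0,0,0,0,1],
    [0.4,0.02,0,0,0,0,1],
  ],
)

```text
time: 11.82
ee_pos: [0.558, 0.1154, 0.1801]
eef_rot: [-0.028, 1.0, -0.0, 0.001]
ft_force: [-0.4, 0.3, -0.8]
width: 0.0004
```

```bash
python3 -c "
from h import *
go([.630,.1197,.17],183.2)"
```

```text
t 11.82 pos units [ 2.4   0.14 -0.34] rot units [ 0.01  0.03 -0.01] pos [0.558  0.1154 0.1801] F [-0.4  0.3 -0.8] w 0.0004 q [-0.6   0.24  0.37  1.69 -0.09  1.23  1.42]
```

```bash
python3 -c "
from h import *
im=r.camera('side');cv2.imwrite('pics/s8c.png',cv2.resize(im[50:250,190:390],None,fx=3,fy=3,interpolation=2));go([.630,.1197,.17],183.2)"
```

```text
t 11.87 pos units [ 2.34  0.14 -0.34] rot units [ 0.01  0.05 -0.01] pos [0.5599 0.1155 0.1802] F [-1.2  1.   0.5] w 0.0004 q [-0.6   0.24  0.37  1.69 -0.09  1.23  1.42]
```

View pics/s8c.png

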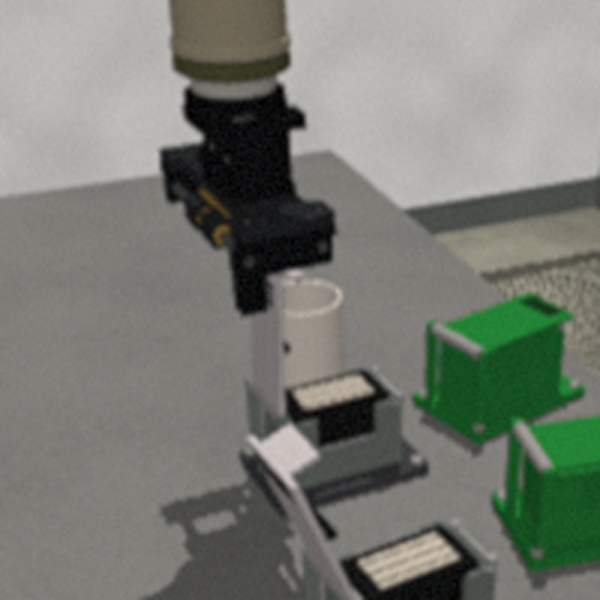

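send_rows(
  commands=[
    [0.4,0.02,-0.1,0,0,0,1],
    [0.4,0.02,-0.1,0,0,0,1],
    [0.4,0.02,-0.1,0,0,0,1],
    [0.4,0.02,-0.15,0,0,0,1],
    [0.35,0.02,-0.2,0,0,0,1],
  ],
)

```text
time: 12.28
ee_pos: [0.6248, 0.1198, 0.1659]
eef_rot: [-0.029, 1.0, 0.0, 0.005]
ft_force: [-0.7, 0.9, -0.5]
width: 0.0004
```

```bash
python3 -c "
from h import *
im=r.camera('side');cv2.imwrite('pics/s9c.png',cv2.resize(im[50:250,190:390],None,fx=3,fy=3,interpolation=2));go([.630,.1197,.165],183.2)"
```

```text
t 12.33 pos units [ 0.14 -0.    0.02] rot units [-0.01  0.12 -0.02] pos [0.6257 0.1198 0.1644] F [-1.8 -0.1 -1.6] w 0.0005 q [-0.55  0.4   0.37  1.53 -0.15  1.23  1.47]
```

View pics/s9c.png

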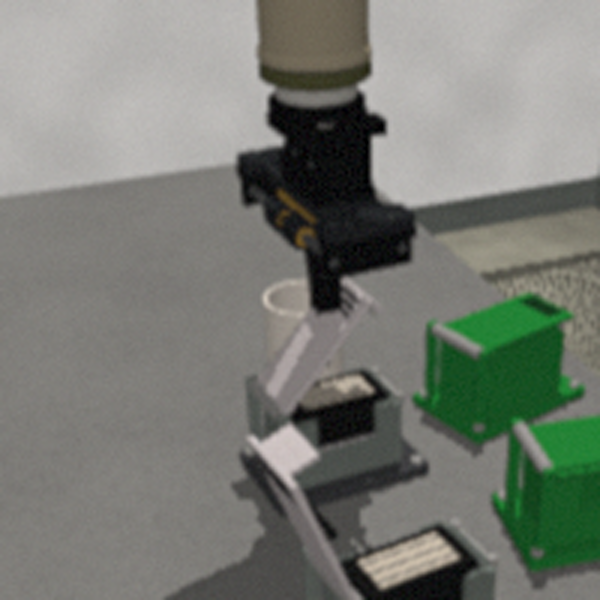

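send_rows(
  commands=[
    [0.35,0.02,-0.2,0,-0.1,0,1],
    [0.35,0.02,-0.25,0,0,0,1],
    [0.3,0.02,-0.3,0,0,0,1],
    [0.25,0.02,-0.35,0,0,0,1],
    [0.15,0.01,-0.35,0,0,0,1],
  ],
)

```text
time: 12.75
ee_pos: [0.6729, 0.1237, 0.1253]
eef_rot: [-0.03, 0.999, 0.001, 0.013]
ft_force: [-0.8, -0.8, 0.5]
width: 0.0006
```

```bash
python3 -c "
from h import *
im=r.camera('side');cv2.imwrite('pics/s10c.png',cv2.resize(im[50:250,190:390],None,fx=3,fy=3,interpolation=2));go([.6754,.1222,.0905],183.2)"
```

```text
t 12.8 pos units [ 0.11 -0.04 -1.08] rot units [-0.02  0.28 -0.04] pos [0.6722 0.1235 0.1228] F [-2.  -0.5 -2. ] w 0.0002 q [-0.51  0.52  0.36  1.45 -0.19  1.18  1.51]
```

View pics/s10c.png

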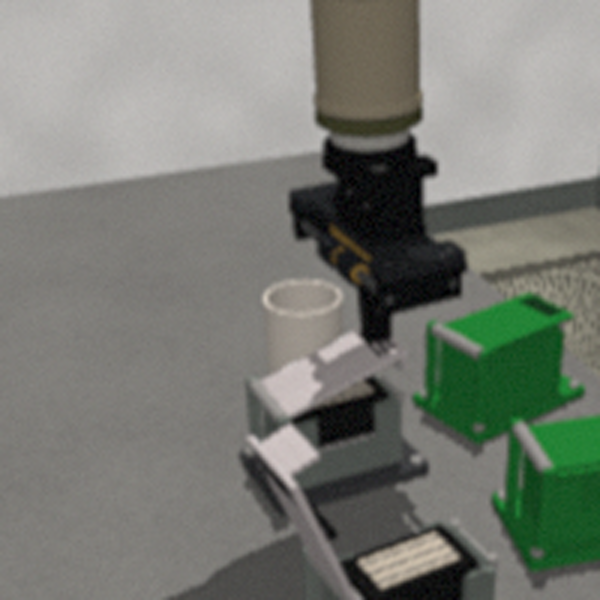

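send_rows(
  commands=[
    [0,-0.02,-0.2,0,0.15,0,1],
    [0,-0.02,-0.2,0,0.1,0,1],
    [0,0,-0.15,0,0,0,1],
    [0,0,-0.1,0,0,0,1],
  ],
)

```text
time: 13.13
ee_pos: [0.6725, 0.1225, 0.1033]
eef_rot: [-0.03, 1.0, 0.001, 0.001]
ft_force: [1.9, -0.5, 2.8]
width: 0.0004
```

```bash
python3 -c "
from h import *
go([.6754,.1222,.0905],183.2)"
```

```text
t 13.13 pos units [ 0.1  -0.01 -0.43] rot units [-0.02  0.02 -0.04] pos [0.6725 0.1225 0.1033] F [ 1.9 -0.5  2.8] w 0.0004 q [-0.5   0.55  0.35  1.45 -0.2   1.17  1.52]
```

send_rows(
  commands=[
    [0,0,-0.2,0,0,0,1],
    [0,0,-0.2,0,0,0,1],
  ],
)

```text
time: 13.3
ee_pos: [0.6735, 0.1226, 0.0929]
eef_rot: [-0.03, 1.0, 0.001, 0.003]
ft_force: [0.2, 0.1, -0.3]
width: 0.0005
```

send_rows(
  commands=[
    [0,0,-0.2,0,0,0,1],
    [0,0,-0.2,0,0,0,1],
  ],
)

```text
time: 13.47
ee_pos: [0.674, 0.1227, 0.0897]
eef_rot: [-0.03, 1.0, 0.003, 0.004]
ft_force: [-34.3, -4.1, 68.6]
width: 0.0007
```

send_rows(
  commands=[
    [0,0,0.3,0,0,0,1],
    [0,0,0.6,0,0,0,1],
    [0,0,0.8,0,0,0,1],
    [0,0,0.9,0,0,0,1],
    [0,0,0.9,0,0,0,1],
    [0,0,0.9,0,0,0,1],
    [0,0,0.8,0,0,0,1],
    [0,0,0.5,0,0,0,1],
    [0,0,0,0,0,0,1],
  ],
)

```text
time: 14.22
ee_pos: [0.6706, 0.1223, 0.2707]
eef_rot: [-0.03, 1.0, 0.004, 0.004]
ft_force: [0.2, -0.5, 0.3]
width: 0.0003
```

```bash
python3 -c "
from h import *
go([.6754,.1222,.0905],183.2)
im=r.camera('side');cv2.imwrite('pics/s11c.png',cv2.resize(im[130:290,230:390],None,fx=3.7,fy=3.7,interpolation=2))
im=r.camera('wrist');cv2.imwrite('pics/w11.png',im)"
```

```text
t 14.22 pos units [ 0.16 -0.   -6.01] rot units [-0.09  0.09 -0.04] pos [0.6706 0.1223 0.2707] F [ 0.2 -0.5  0.3] w 0.0003 q [-0.5   0.45  0.38  1.24 -0.17  1.47  1.49]
```

View pics/s11c.png

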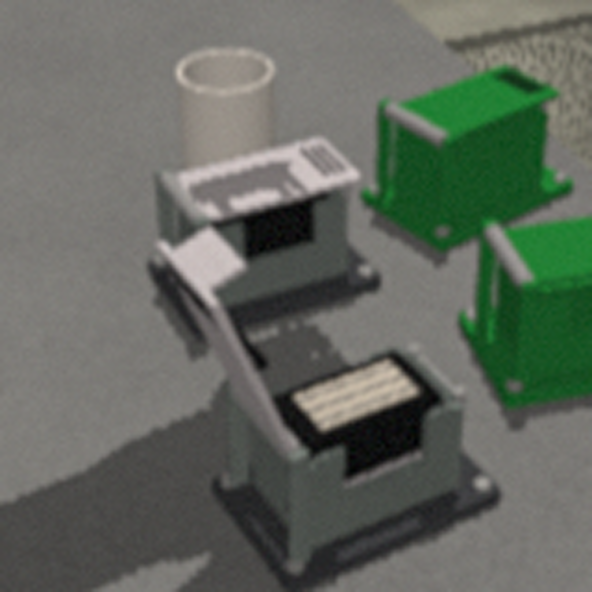

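View pics/w11.png

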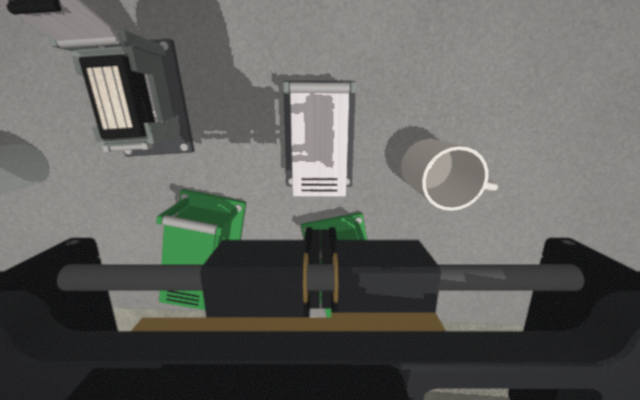

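```bash
python3 -c "
from h import *
go([.575,-.125,.29],187)"
```

```text
t 14.32 pos units [-3.16 -8.24  0.76] rot units [-0.08  0.04  0.72] pos [0.6697 0.1222 0.2672] F [ 0.3 -0.1 -0.9] w 0.0005 q [-0.5   0.45  0.38  1.25 -0.17  1.47  1.49]
```

send_rows(
  commands=[
    [-0.3,-0.5,0.2,-0.02,0.02,0,1],
    [-0.4,-1,0.2,-0.02,0.02,0.1,1],
    [-0.4,-1,0.1,-0.02,0,0.1,1],
    [-0.4,-1,0.1,-0.02,0,0.1,1],
    [-0.4,-1,0,0,0,0.1,1],
    [-0.4,-1,0,0,0,0.1,1],
    [-0.3,-1,0,0,0,0.1,1],
    [-0.2,-0.7,0,0,0,0,1],
    [0,-0.2,0,0,0,0,1],
    [0,0,0,0,0,0,1],
  ],
)

```text
time: 15.15
ee_pos: [0.5723, -0.1046, 0.265]
eef_rot: [-0.06, 0.998, 0.0, -0.013]
ft_force: [-0.1, 1.1, 0.5]
width: 0.0005
```

```bash
python3 -c "
from h import *
go([.461,-.138,.27],187);s=r.read_state();im=r.camera('wrist');cv2.imwrite('pics/w12.png',im)
import pickle;pickle.dump(s,open('w12.pkl','wb'))"
```

```text
t 15.15 pos units [-3.71 -1.11  0.17] rot units [ 0.02 -0.3   0.03] pos [ 0.5723 -0.1046  0.265 ] F [-0.1  1.1  0.5] w 0.0005 q [-0.29  0.25  0.48  1.51 -0.11  1.43  1.88]
```

View pics/w12.png

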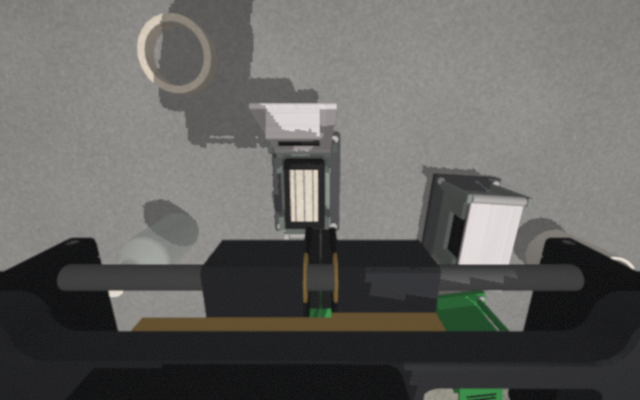

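Run:
```python
from h import *
import pickle
s=pickle.load(open('w12.pkl','rb'));c=cam('wrist',s)
im=cv2.imread('pics/w12.png');g=cv2.cvtColor(im,cv2.COLOR_BGR2GRAY)
x0,x1,y0,y1=286,320,163,225
m=np.zeros_like(g);m[y0:y1,x0:x1]=(g[y0:y1,x0:x1]>150)*255
cs,_=cv2.findContours(cv2.morphologyEx(m,cv2.MORPH_CLOSE,np.ones((5,5))),0,2);k=max(cs,key=cv2.contourArea)
w=np.array([plane(c,p[0],.083)[:2] for p in k],np.float32);print(cv2.minAreaRect(w*1000),cv2.boundingRect(k))
```

```text
((592.3946533203125, -123.15742492675781), (65.01223754882812, 33.875667572021484), 6.727528095245361) (290, 170, 28, 51)
```

send_rows(
  commands=[
    [-0.3,-0.2,0.1,0,-0.1,0,1],
    [-0.6,-0.3,0.1,0,-0.1,0,1],
    [-0.8,-0.25,0,0,-0.1,0,1],
    [-0.8,-0.2,0,0,0,0,1],
    [-0.7,-0.1,0,0,0,0,1],
    [-0.4,-0.05,0,0,0,0,1],
    [0,0,0,0,0,0,1],
    [0,0,0,0,0,0,1],
  ],
)

```text
time: 15.87
ee_pos: [0.4638, -0.1226, 0.2639]
eef_rot: [-0.07, 0.998, 0.0, -0.004]
ft_force: [0.1, -0.2, 0.5]
width: 0.0005
```

```bash
python3 -c "
from h import *
go([.4604,-.1387,.17],187)"
```

```text
t 15.87 pos units [-0.11 -0.54 -3.13] rot units [ 0.   -0.09 -0.21] pos [ 0.4638 -0.1226  0.2639] F [ 0.1 -0.2  0.5] w 0.0005 q [-0.31 -0.03  0.47  1.78  0.01  1.39  1.87]
```

send_rows(
  commands=[
    [-0.1,-0.3,0,0,-0.08,-0.1,1],
    [0,-0.2,-0.4,0,0,-0.1,1],
    [0,0,-0.8,0,0,0,1],
    [0,0,-0.8,0,0,0,1],
    [0,0,-0.6,0,0,0,1],
    [0,0,-0.2,0,0,0,1],
    [0,0,0,0,0,0,1],
  ],
)

```text
time: 16.45
ee_pos: [0.4663, -0.1366, 0.1763]
eef_rot: [-0.064, 0.998, -0.002, 0.001]
ft_force: [0.0, -0.2, -1.1]
width: 0.0007
```

```bash
python3 -c "
from h import *
go([.4604,-.1387,.17],187)
im=r.camera('side');cv2.imwrite('pics/s13c.png',cv2.resize(im[90:290,190:390],None,fx=3,fy=3,interpolation=2))"
```

```text
t 16.45 pos units [-0.2  -0.07 -0.21] rot units [ 0.04  0.03 -0.06] pos [ 0.4663 -0.1366  0.1763] F [ 0.  -0.2 -1.1] w 0.0007 q [-0.29  0.04  0.49  1.91 -0.02  1.19  1.91]
```

View pics/s13c.png

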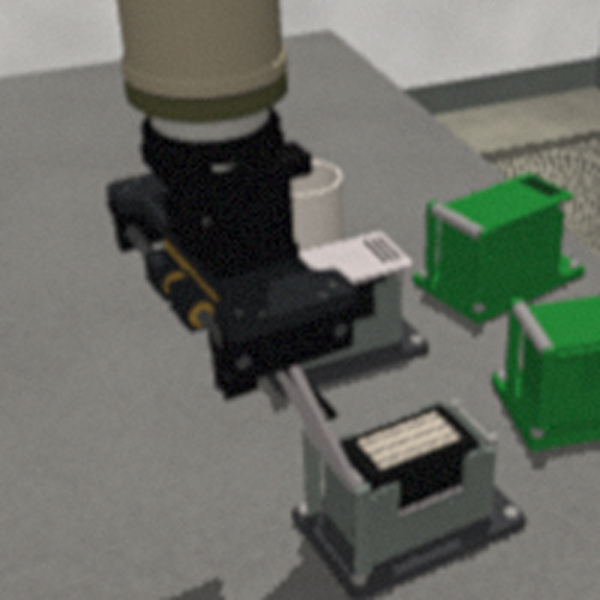

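send_rows(
  commands=[
    [0.3,0.03,-0.05,0,0,0,1],
    [0.4,0.05,-0.05,0,0,0,1],
    [0.4,0.05,0,0,0,0,1],
    [0.4,0.05,0,0,0,0,1],
    [0.35,0.04,0,0,0,0,1],
  ],
)

```text
time: 16.92
ee_pos: [0.5261, -0.1307, 0.1796]
eef_rot: [-0.063, 0.998, -0.002, 0.004]
ft_force: [-1.2, 0.0, -0.2]
width: 0.0005
```

```bash
python3 -c "
from h import *
go([.595,-.1227,.165],187)"
```

```text
t 16.92 pos units [ 2.3   0.27 -0.49] rot units [ 0.05  0.1  -0.05] pos [ 0.5261 -0.1307  0.1796] F [-1.2  0.  -0.2] w 0.0005 q [-0.28  0.18  0.49  1.77 -0.09  1.21  1.93]
```

send_rows(
  commands=[
    [0.4,0.05,-0.1,0,0,0,1],
    [0.4,0.05,-0.1,0,0,0,1],
    [0.4,0.05,-0.1,0,0,0,1],
    [0.4,0.05,-0.15,0,0,0,1],
    [0.35,0.04,-0.2,0,0,0,1],
  ],
)

```text
time: 17.33
ee_pos: [0.5921, -0.1227, 0.1669]
eef_rot: [-0.065, 0.998, -0.003, 0.008]
ft_force: [-0.8, -0.4, -0.1]
width: 0.0008
```

```bash
python3 -c "
from h import *
im=r.camera('side');cv2.imwrite('pics/s14c.png',cv2.resize(im[90:290,190:390],None,fx=3,fy=3,interpolation=2));go([.595,-.1227,.165],187)"
```

```text
t 17.38 pos units [ 0.06 -0.03 -0.02] rot units [ 0.05  0.18 -0.1 ] pos [ 0.5933 -0.1217  0.1656] F [-0.7  2.2 -2. ] w 0.0005 q [-0.26  0.33  0.48  1.63 -0.16  1.2   1.95]
```

View pics/s14c.png

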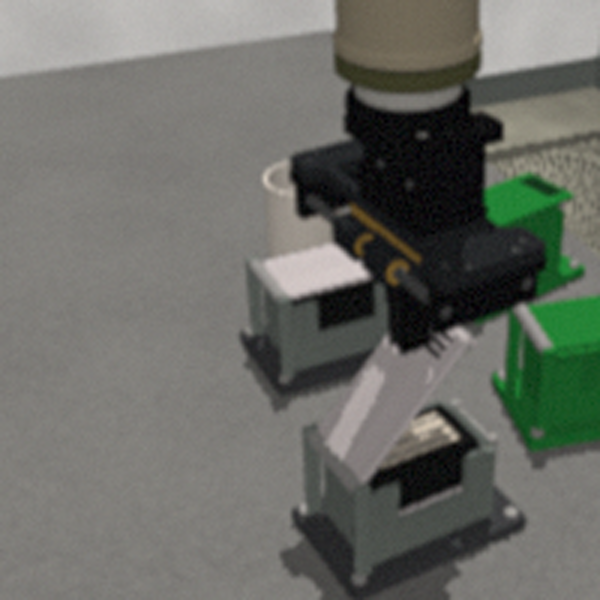

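Same arc as on A.

send_rows(
  commands=[
    [0.33,0.03,-0.2,0,0,0,1],
    [0.33,0.03,-0.25,0,0,0,1],
    [0.3,0.03,-0.3,0,0,0,1],
    [0.25,0.02,-0.35,0,0,0,1],
    [0.12,0.01,-0.35,0,0.1,0,1],
  ],
)

```text
time: 17.8
ee_pos: [0.6387, -0.1178, 0.128]
eef_rot: [-0.066, 0.998, -0.003, 0.008]
ft_force: [-0.3, -0.2, 0.5]
width: 0.0006
```

```bash
python3 -c "
from h import *
im=r.camera('side');cv2.imwrite('pics/s15c.png',cv2.resize(im[90:290,190:390],None,fx=3,fy=3,interpolation=2));go([.638,-.1174,.0905],187)"
```

```text
t 17.85 pos units [-0.   -0.01 -1.17] rot units [ 0.06  0.14 -0.13] pos [ 0.6381 -0.1172  0.1255] F [-1.9  0.6 -1.9] w 0.0003 q [-0.24  0.46  0.46  1.55 -0.21  1.17  1.97]
```

View pics/s15c.png

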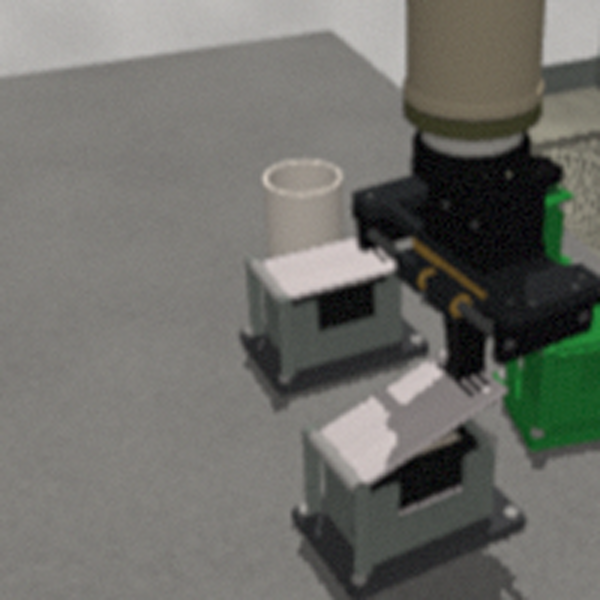

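send_rows(
  commands=[
    [0,0,-0.2,0.03,0.1,0,1],
    [0,0,-0.2,0,0.05,0,1],
    [0,0,-0.2,0,0,0,1],
    [0,0,-0.15,0,0,0,1],
  ],
)

```text
time: 18.18
ee_pos: [0.6387, -0.1174, 0.1033]
eef_rot: [-0.067, 0.998, -0.001, -0.0]
ft_force: [0.3, 0.7, 1.9]
width: 0.0005
```

send_rows(
  commands=[
    [0,0,-0.15,0,0,0,1],
    [0,0,-0.15,0,0,0,1],
  ],
)

```text
time: 18.35
ee_pos: [0.6396, -0.1173, 0.0952]
eef_rot: [-0.067, 0.998, -0.001, 0.001]
ft_force: [-1.0, 0.9, 2.0]
width: 0.0002
```

send_rows(
  commands=[
    [0,0,-0.12,0,0,0,1],
  ],
)

```text
time: 18.43
ee_pos: [0.6396, -0.1173, 0.0915]
eef_rot: [-0.067, 0.998, -0.001, 0.001]
ft_force: [-0.3, 0.1, 3.5]
width: 0.0004
```

send_rows(
  commands=[
    [0,0,-0.08,0,0,0,1],
  ],
)

```text
time: 18.52
ee_pos: [0.6397, -0.1174, 0.0904]
eef_rot: [-0.067, 0.998, -0.001, 0.002]
ft_force: [-12.3, 3.4, 33.5]
width: 0.0006
```

Firm stop at the shut height (z 0.0904, 33 N). Lift off and check both covers.

send_rows(
  commands=[
    [0,0,0.3,0,0,0,1],
    [0,0,0.6,0,0,0,1],
    [0,0,0.8,0,0,0,1],
    [0,0,0.9,0,0,0,1],
    [-0.3,0,0.9,0,0,0,1],
    [-0.6,0,0.9,0,0,0,1],
    [-0.8,0.3,0.5,0,0,0,1],
    [-0.8,0.3,0.5,0,0,0,1],
    [-0.4,0.2,0,0,0,0,1],
    [0,0,0,0,0,0,1],
  ],
)

```text
time: 19.35
ee_pos: [0.5453, -0.0948, 0.257]
eef_rot: [-0.065, 0.998, -0.001, -0.001]
ft_force: [-0.1, 0.9, -0.9]
width: 0.0007
```

send_rows(
  commands=[
    [0,0.6,0,0,0,0,1],
    [0,0.8,0,0,0,0,1],
    [0,0.6,0,0,0,0,1],
    [0,0.3,0,0,0,0,1],
    [0,0,0,0,0,0,1],
    [0,0,0,0,0,0,1],
  ],
)

```text
time: 19.85
ee_pos: [0.5457, -0.0263, 0.2563]
eef_rot: [-0.064, 0.998, -0.002, -0.001]
ft_force: [-0.9, -1.2, -0.5]
width: 0.0003
```

Run:
```python
from h import *
go([.638,-.1174,.0905],187)
im=r.camera('side');np.save('s16.npy',im);cv2.imwrite('pics/s16c.png',cv2.resize(im[130:290,230:390],None,fx=3.7,fy=3.7,interpolation=2))
im=r.camera('scene');cv2.imwrite('pics/sc16.png',im);cv2.imwrite('pics/sc16c.png',cv2.resize(im[130:260,250:450],None,fx=4,fy=4,interpolation=2))
im=r.camera('wrist');cv2.imwrite('pics/w16.png',im)
```

```text
t 19.85 pos units [ 3.08 -3.04 -5.53] rot units [ 0.04 -0.01 -0.06] pos [ 0.5457 -0.0263  0.2563] F [-0.9 -1.2 -0.5] w 0.0003 q [-0.43  0.14  0.43  1.64 -0.06  1.38  1.71]
```

View pics/s16c.png

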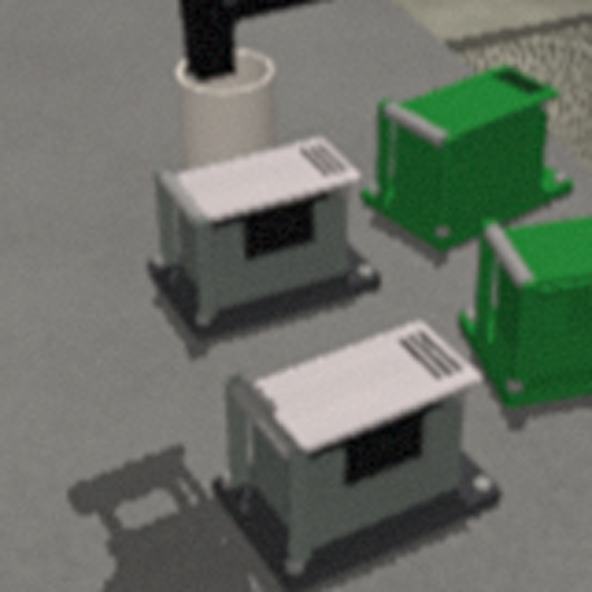

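View pics/sc16c.png

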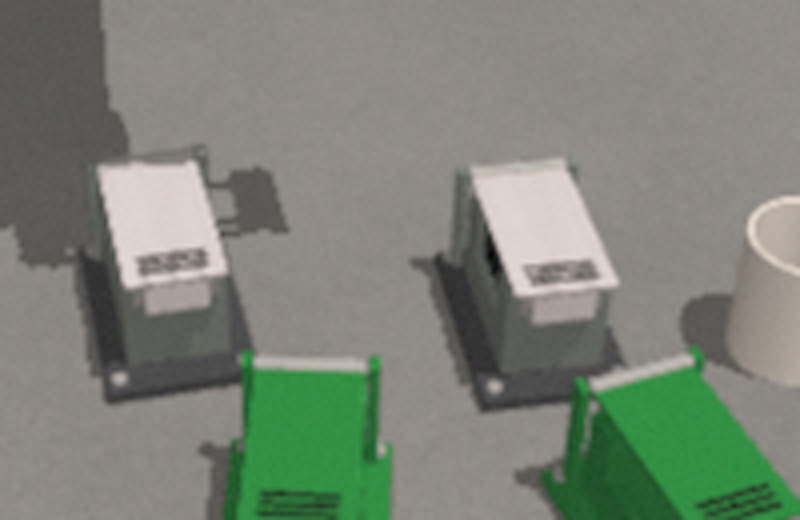

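View pics/w16.png

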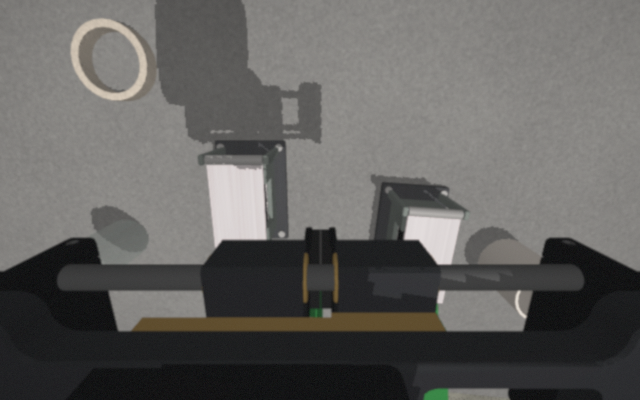

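Run:
```python
from h import *
c=cam('scene');s=cam('side')
g=lambda x,y:(250+x/4,130+y/4);h=lambda x,y:(230+x/3.7,130+y/3.7)
for n,a,b in (('A tip -y',(520,292),(358,178)),('A tip +y',(618,282),(322,138)),('B tip -y',(125,285),(482,375)),('B tip +y',(226,271),(422,322)),('A hinge -y',(472,170),(205,218)),('B hinge -y',(98,166),(312,448))):
    X=tri(c,g(*a),s,h(*b));print(n,X.round(4),(proj(c,X)-g(*a)).round(1),(proj(s,X)-h(*b)).round(1))
print(r.read_state()['time'])
```

```text
A tip -y [0.6931 0.0947 0.0875] [-0.6  0.9] [-0.6 -0.8]
A tip +y [0.6917 0.1564 0.0893] [-0.5  0.8] [-0.5 -0.7]
B tip -y [ 0.6632 -0.146   0.09  ] [-0.4  0.4] [-0.5 -0.5]
B tip +y [ 0.6553 -0.0834  0.0888] [-0.5  0.6] [-0.6 -0.6]
A hinge -y [0.5721 0.0852 0.0899] [-0.7  1. ] [-0.8 -1. ]
B hinge -y [ 0.5455 -0.1628  0.0916] [-1.1  1.2] [-1.5 -1.5]
20.0
```

```bash
python3 -c "
from h import *
a=cv2.imread('pics/scene0.png').astype(int);b=cv2.imread('pics/sc16.png').astype(int);d=abs(a-b).sum(2)
for n,(x0,x1,y0,y1) in dict(tape=(205,245,160,192),bottle=(195,230,188,252),mug=(430,482,178,226)).items(): print(n,d[y0:y1,x0:x1].mean())
print(r.close_job())"
```

```text
tape 13.8734375
bottle 7.973660714285714
mug 8.295272435897436
the job is handed in; nothing more can be done
None
```

The spare cassette is in magazine_a, the one a cassette short, and both covers are pressed shut. The job was handed in at about 20 s with the robot touching nothing.

- **Cassette:** I gripped the spare across its width and laid it white face up on the stack. After release it measured within about 1 mm and 0.1° of the magazine. Its underside was at the expected 63 mm, judging by the tool height when it met the stack.
- **Covers:** I swung each cover over from behind with the closed fingers and pressed it at the grip lines down to the shut height, cover_a first and then cover_b. With the arm clear, both free ends measured 87–90 mm high. An uncaught cover would stand at about 105 mm, so both catches appear to hold.
- **Press force:** The last press on cover_a went further than needed and read about 69 N up, with about 34 N sideways, at the wrist. That is below the 120 N limit but well over the 5–15 N suggested, and it came through the fingertips. On cover_b the peak was about 34 N up.
- **Bystanders:** The tape roll, bottle and mug showed no visible shift between the first and last scene pictures, and the arm did not touch them. The tape roll's patch differed slightly more than the other two. I did not examine why; a moving arm shadow is likely.
- **Disagreement:** Early coarse positions from the two fixed cameras differed by up to 1 cm, so I used the wrist camera's measurements instead.

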